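Set the wind-up timer on the parts dryer

ROBOT

A 6-joint arm with a two-finger parallel gripper is mounted at the origin on the work surface. World frame = base frame: x ahead of the robot, y to its left, z up, the work surface at z = 0. Lengths are in m, angles in rad, forces in N, time in s.
With the tool pointing down it reaches from about 0.275 to 0.875 m from the base axis. Payload 12.5 kg.
Tool frame: the origin (TCP) lies on the centre line of the jaws, within the pads' length; the fingertips stand r.finger_overhang ahead of it and the grasp point (between the pads) lies 3 mm ahead of it (r.finger_overhang is the distance from the TCP to the fingertips, in m); z points along the fingers, y is the direction in which the jaws open and shut (so a half turn about z gives the same grasp; the last joint's range is limited). The gripper opens to 85 mm and grips with 20 to 120 N. Pads are 22 mm wide; open, the fingers measure 114 mm over their backs; the gripper's body (76 mm by 85 mm) begins 54 mm behind the grasp point. The pads swing forward as they close: fully open they stand 13 mm farther back than shut.
Start: joints at [-1.289, 0.351, 1.652, -0, 1.139, -0.085], TCP at [0.197, -0.513, 0.253] pointing down, gripper open.
Joint ranges: [-2.75, 2.75], [-0.79, 2.1], [0.01, 2.65], [-1.57, 4.71], [0.07, 3.14], [-2.87, 2.87]. Speed limits (rad/s): [2.22, 2.22, 2.79, 3.14, 3.14, 3.14].

INTERFACE

Orientations are given as a unit quaternion [x, y, z, w].
In Python, from cell import r, optics gives the robot as it stands. The module is installed in compiled form; this text tells all that it offers. Calls block until the motion is done:
- r.move_to(position, orientation): joint-space move of the TCP to a pose.
- r.move_linear(position, rot=None, vel=0.15): straight line of the TCP; rot=None keeps the orientation; vel is the mean speed in m/s.
- r.set_joints(angles): joint-space move.
- r.set_gripper(opening, squeeze=None): opening from 0.0 (shut) to 1.0 (fully open); squeeze is the grip in N (None keeps the last); returns when the fingers have stopped.
- r.sleep(seconds).
- r.inverse_kinematics(position, orientation): joint angles nearest the present ones, or None.
- optics.get_image(name): name is "scene" or "side" or "wrist"; returns a dict with "pixels" (420x560x3 uint8, red, green, blue), "depth" (420x560 float32, m along the optical axis (not along the pixel's ray), 0 where there is no reading), "fx", "fy", "cx", "cy" (pixels), "camera_from_world" (4x4, takes a point from world to camera coordinates); the wrist camera has in their place "mount" (4x4, takes a point from camera to tool coordinates, whose origin is the TCP and whose axes are the flange's). Camera axes: x right, y down, z forward; pixel columns grow to the right and rows downward; lengths in m; the calibration is good to about 2 mm. A picture is of the moment at which its call begins: read the wrist's pose just before it.
A pose or a line that the arm cannot do raises r.PlanningError and nothing moves.
- r.hand_in(): hands the job in, once; it reports no verdict.
Readings, each from a call of its own:
- r.current_t(): time.
- r.current_q(): joint angles.
- r.current_qvel(): joint speeds.
- r.current_effort(): joint torques, N m.
- r.current_tool_pos(): TCP position.
- r.current_ee_rot(): TCP orientation.
- r.current_contact_force(): force on the tool from outside, world axes, zero at the start.
- r.current_torque(): the same for the moment, N m.
- r.current_opening(): opening from 0.0 (shut) to 1.0 (fully open).
Only numpy, scipy, OpenCV 4.12 (cv2) and the standard library are available. Lean on these libraries where they do the work, as an engineer would, in place of code of your own. Each camera call takes 0.05 s, during which the arm holds its last target. There are 200 camera calls.

TASK

Shut the lid of the parts dryer fully and set its wind-up timer to 20 minutes the proper way: wind the knob clockwise past the 30-minute top mark until you feel it come up against its stop, without forcing it there, then turn it back down so that the pointer stands at 20 and let go. Leave the other things on and around the dryer where they are.

Things in the scene. Friction and masses are not known exactly. Their poses are not given: they have to be found in the camera images.
- dryer: Top-loading dryer for washed parts: grey steel box fixed on the bench, 280 (x) x 400 (y) x 150 mm high. Origin: centre of its underside; x points to its back, y to its left. Left part (y -50 to 200): chamber with lid. Right part (y -200 to -50): level control deck, top at z = 150, with the timer knob, axis vertical at x -40, y -125. The timer's hidden stop pin counts as part of the dryer.
- lid (a joint): Opening angle of the grey lid (rad): 0 = shut; starts 0.4 to 0.8 open. Lid 280 (x) x 250 (y) x 18 mm, 0.6 kg, hinged along the dryer's back edge (x = 140, z = 150 mm), free edge to the front. A friction hinge keeps it where it is left; 1 to 6 N pressed down on its outer face moves it. A bar handle 110 mm long stands 33 mm off that face, 22 mm from the free edge.
- lid_push (a point): Point of the dryer (it does not move with the lid) that lies on the middle of the lid's outer (top) face when the lid is shut: dryer frame x -10, y 75, z 169 mm; 150 mm from the hinge.
- dial: Black timer knob on the deck. Origin: on its vertical turning axis, at deck height; x along the pointer, z up. Skirt 64 mm across, its top 7.5 mm above the deck; on it a straight grip bar 52 mm long (x), 12 mm thick (y), rising to 30 mm above the deck, gripped across its 12 mm. Nose on the skirt and white line on the bar at the +x end: the pointer. Clockwise from above winds it up; 8 degrees a minute.
- dial_grip (a point): On the knob's axis, 19 mm above the deck, at the height to grip the bar; x along the pointer, y across the bar. Winding up takes 0.15 to 0.22 N m (friction and mainspring), turning down 0.05 to 0.12; the knob stays where it is left.
- dial_pointer (a point): Tip of the knob's pointer, 36 mm from the axis, 3 mm above the deck; turns with the knob. It starts at 7 to 15 minutes.
- mark_20 (a point): Where the pointer's tip stands when set to 20 minutes: 36 mm from the axis, 3 mm above the deck. Scale on a round plate 116 mm across: a round dot is 0, then a long line every 5 minutes, a short one every minute, and a solid wedge is the 30-minute top mark; 20 is the fourth long line clockwise from the dot. Seen from the front, 0 lies lower left, 15 at the back, 30 lower right.
- mark_30 (a point): The same for the 30-minute top mark (wedge), 240 degrees clockwise from 0. The knob's stop (shaft arm against stop pin, hidden in the dryer) lies 8 to 26 degrees past it, different each time; there the turning moment rises above that of winding by some 0.06 N m a degree (springy pin), 0.03 N m for each newton on the pin. Touching it is 2 N; over 8 N is forcing it.
- bearing: Bystander: steel bearing ring, 40 mm diameter, 13 mm high, lying on the control deck behind the timer. Origin: centre of its underside.
- jar: Bystander: screw-top glass jar, 60 mm diameter, 75 mm high, on the bench to the right. Origin: centre of its underside.
- wrench: Bystander: steel wrench 200 mm long, lying on the bench to the left. Origin: centre of its underside.
- spray_can: Bystander: spray can, 62 mm diameter, 170 mm high, standing on the bench to the left. Origin: centre of its underside.

How it is judged:
By the outcome, as a careful person would: the job done as asked, in the order asked, and still so for the second after the job is handed in, with the robot touching nothing.
It also fails if it takes over 72 s, if anything falls off the work surface, if the arm or the gripper's body presses on something with over 40 N, if the wrist force passes 120 N, or if a joint passes its speed limit or range.

## Working session

There is one attempt and no reset: what is moved stays moved. The work goes in short steps, each a Python script; the robot and the scene stay as the last script left them, time stands still between calls to the robot, and variables do not carry over. Pictures are saved under pics/ and viewed, about 8 in all and at most 12, crops included, and the job is handed in when it is done.

```bash
mkdir -p pics
cat > h.py <<'E'
import numpy as np, cv2
from cell import r, optics
from scipy.spatial.transform import Rotation as R
def snap(n,f):
    p,q=np.array(r.current_tool_pos()),r.current_ee_rot()
    im=optics.get_image(n)
    if n=="wrist":
        T=np.eye(4);T[:3,:3]=R.from_quat(q).as_matrix();T[:3,3]=p
        im["wfc"]=T@im["mount"]
    else: im["wfc"]=np.linalg.inv(im["camera_from_world"])
    cv2.imwrite("pics/"+f+".png",im["pixels"][:,:,::-1]); np.save("pics/"+f+".npy",im,allow_pickle=True)
    return im
def ld(f): return np.load("pics/"+f+".npy",allow_pickle=True).item()
def pt(im,u,v,z=None):
    d=np.array([(u-im["cx"])/im["fx"],(v-im["cy"])/im["fy"],1.]); M=im["wfc"]
    if z is None: return M[:3,:3]@(d*im["depth"][int(v),int(u)])+M[:3,3]
    w=M[:3,:3]@d; return M[:3,3]+w*(z-M[2,3])/w[2]
def cloud(im):
    v,u=np.mgrid[:420,:560]; d=im["depth"]
    c=np.stack([(u-im["cx"])/im["fx"]*d,(v-im["cy"])/im["fy"]*d,d],-1)
    return c@im["wfc"][:3,:3].T+im["wfc"][:3,3]
E
python3 - <<'E'
from h import *
a=snap("scene","s1");b=snap("side","d1");w=snap("wrist","w1")
cv2.imwrite("pics/all1.png",cv2.resize(np.vstack([np.hstack([a["pixels"],b["pixels"]]),np.hstack([w["pixels"],w["pixels"]*0])])[:,:,::-1],(800,600)))
print(r.finger_overhang,r.current_ee_rot(),a["wfc"][:3,3],b["wfc"][:3,3],r.current_t())
E
```

```text
0.022 [ 9.83228346e-01  1.82378236e-01 -4.21766499e-05 -4.44275639e-04] [0.46366667 0.31609567 1.0933722 ] [-0.11918596  0.69859118  0.80856403] 0.15
```

View pics/all1.png

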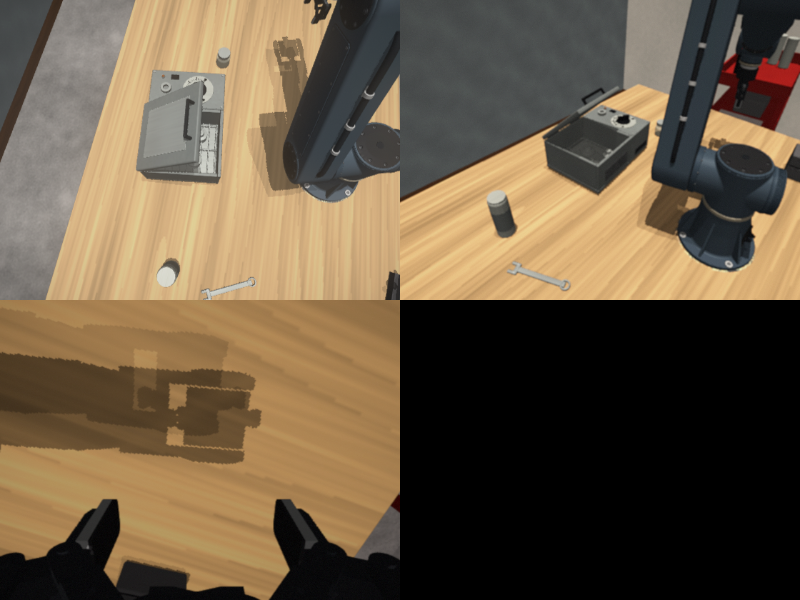

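The overview shows the dryer ahead of the arm with its lid open. In the mosaic the knob is at about (200,90), the jar at (223,57), and the can and wrench are well clear on the left. I'll fit the dryer pose from the depth data.

Run:
```python
from h import *
P=[]
for f in("s1","d1"):
    im=ld(f);c=cloud(im);px=im["pixels"].astype(int)
    sat=px.max(2)-px.min(2)
    m=(abs(c[...,2]-.15)<.006)&(im["depth"]>0)&(c[...,0]>.25)&(c[...,0]<.9)&(abs(c[...,1])<.5)
    m=m.astype(np.uint8)
    n,l,st,ce=cv2.connectedComponentsWithStats(m)
    for i in np.argsort(-st[1:,4])[:3]+1:
        q=c[l==i]; print(f,st[i],q.mean(0),cv2.minAreaRect((q[:,:2]*1000).astype(np.float32)))
    a=(c[...,2]>.03)&(c[...,2]<.4)&(im["depth"]>0)&(c[...,0]>.3)&(c[...,0]<.95)&(abs(c[...,1])<.35)&(sat<30)
    q=c[a];print(f,"box",np.percentile(q,[1,50,99],axis=0).round(3).tolist(),cv2.minAreaRect((q[:,:2]*1000).astype(np.float32)))
im=ld("s1")
cv2.imwrite("pics/c1.png",cv2.resize(im["pixels"][85:265,180:335,::-1],None,fx=3.3,fy=3.3,interpolation=cv2.INTER_CUBIC))
```

```text
s1 [ 196   98  119  150 4316] [ 0.56419395 -0.12790691  0.14914957] ((581.2870483398438, -49.9736328125), (279.8298034667969, 400.9353942871094), 6.47749662399292)
s1 [228 119   8   6  33] [ 0.67671938 -0.16775566  0.15023884] ((675.6567993164062, -167.3021240234375), (15.06001091003418, 16.040315628051758), 78.66814422607422)
s1 [236 372   9   6  11] [0.52658509 0.44232161 0.15131364] ((525.7135009765625, 442.6869201660156), (2.1158230304718018, 20.895763397216797), 69.10437774658203)
s1 box [[0.433, -0.245, 0.041], [0.577, 0.003, 0.201], [0.726, 0.159, 0.359]] ((586.38525390625, -50.031829833984375), (289.051513671875, 402.50018310546875), 6.465700626373291)
d1 [ 202  146  149   89 2874] [ 0.5721445  -0.08360048  0.15100394] ((582.1080322265625, -50.92054748535156), (285.26214599609375, 403.9126281738281), 6.686732292175293)
d1 [124 280  28  14 105] [0.51236759 0.47749078 0.15002418] ((517.7191162109375, 475.1474304199219), (59.31718826293945, 25.175559997558594), 71.3226318359375)
d1 [282 156   3   1   3] [ 0.68156343 -0.17528963  0.15453523] ((681.8497314453125, -175.2723388671875), (7.173478126525879, 1.4447985887527466), 60.54518127441406)
d1 box [[0.421, -0.239, 0.031], [0.549, -0.009, 0.121], [0.714, 0.161, 0.357]] ((579.5829467773438, -46.759490966796875), (288.1796875, 396.76220703125), 6.485579490661621)
```

View pics/c1.png

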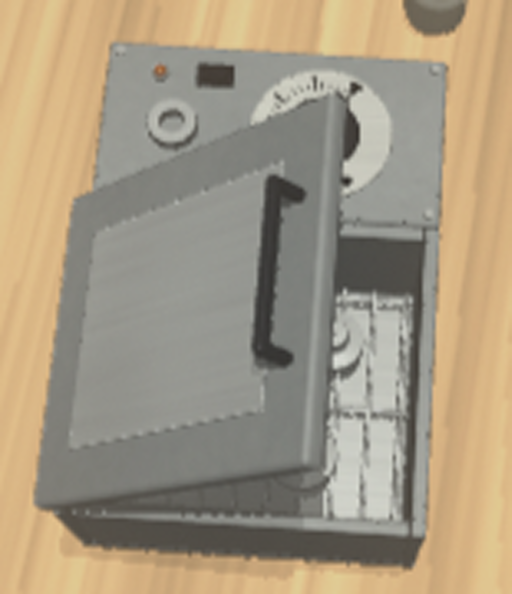

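Clean fit: the dryer is at (0.5815, -0.050) with yaw 6.5°. The scene crop shows the handle at about (275,270) and the bearing at (172,122), with the knob partly hidden by the lid. Next I'll measure the lid angle and check that the push path is feasible.

```bash
cat >> h.py <<'E'
YAW=np.radians(6.48); C=np.array([.5815,-.050,0]); D=R.from_euler("z",YAW).as_matrix()
def d2w(p): return D@np.array(p)+C
def w2d(p): return (np.asarray(p)-C)@D
E
python3 - <<'E'
from h import *
for f in("s1","d1"):
    im=ld(f);c=w2d(cloud(im)); m=(im["depth"]>0)&(c[...,2]>.175)&(c[...,2]<.42)&(c[...,0]>-.16)&(c[...,0]<.15)&(c[...,1]>-.04)&(c[...,1]<.2)
    q=c[m]; q=q[(q[:,1]<.01)|(q[:,1]>.14)]
    p=np.polyfit(q[:,0],q[:,2],1); print(f,len(q),np.arctan(-p[0]),p[1]+p[0]*.14,q.min(0),q.max(0))
print(r.current_q(),R.from_quat(r.current_ee_rot()).as_matrix().round(2).tolist())
# push: contact s along lid from hinge, gripper tilted
def pose(th,s,t,gap,y=.075):
    n=np.array([np.sin(th),0,np.cos(th)]); al=np.array([-np.cos(th),0,np.sin(th)])
    tip=np.array([.14,y,.15])+al*s+n*(.019+gap)
    z=-np.array([np.sin(t),0,np.cos(t)]); yy=np.array([0,1.,0]); M=np.stack([np.cross(yy,z),yy,z],1)
    return d2w(tip-z*r.finger_overhang), R.from_matrix(D@M).as_quat()
for th in(.8,.6,.3,0):
  for t in (0,th*.6,th):
    for fl in(0,1):
        p,q=pose(th,.15,t,.0)
        if fl:q=(R.from_quat(q)*R.from_euler("z",np.pi)).as_quat()
        j=r.inverse_kinematics(p,q);print(th,t,fl,p.round(3),None if j is None else np.round(j,2))
E
```

```text
s1 3838 0.7356201538466874 0.1756504336468911 [-0.06294291 -0.03999127  0.17501636] [0.14054205 0.19997094 0.35325086]
d1 662 0.7457741247766442 0.16269797333691907 [-0.06565807 -0.0398293   0.17610183] [0.13330503 0.19999269 0.35413977]
[-1.28858355e+00  3.51140243e-01  1.65226336e+00  4.08627460e-06
  1.13908159e+00 -8.45984043e-02] [[0.93, 0.36, -0.0], [0.36, -0.93, 0.0], [0.0, -0.0, -1.0]]
0.8 0 0 [0.622 0.03  0.293] [-0.03  0.45  1.4  -0.    1.29 -1.71]
0.8 0 1 [0.622 0.03  0.293] [-0.03  0.45  1.4  -0.    1.29  1.43]
0.8 0.48 0 [0.632 0.031 0.29 ] [-0.    0.72  1.04 -0.06  1.86 -1.69]
0.8 0.48 1 [0.632 0.031 0.29 ] [-0.    0.72  1.04 -0.06  1.86  1.45]
0.8 0.8 0 [0.638 0.032 0.286] [ 0.01  0.91  0.81 -0.1   2.22 -1.7 ]
0.8 0.8 1 [0.638 0.032 0.286] [ 0.01  0.91  0.81 -0.1   2.22  1.44]
0.6 0 0 [0.6   0.028 0.272] [-0.03  0.42  1.49 -0.    1.22 -1.72]
0.6 0 1 [0.6   0.028 0.272] [-0.03  0.42  1.49 -0.    1.22  1.43]
0.6 0.36 0 [0.607 0.028 0.271] [-0.01  0.62  1.23 -0.04  1.65 -1.69]
0.6 0.36 1 [0.607 0.028 0.271] [-0.01  0.62  1.23 -0.04  1.65  1.45]
0.6 0.6 0 [0.612 0.029 0.26
[... 202 characters left out ...]
 [-0.04  0.42  1.6  -0.    1.12  1.42]
0.3 0.18 0 [0.579 0.025 0.234] [-0.03  0.51  1.47 -0.03  1.34 -1.7 ]
0.3 0.18 1 [0.579 0.025 0.234] [-0.03  0.51  1.47 -0.03  1.34  1.44]
0.3 0.3 0 [0.582 0.026 0.233] [-0.02  0.57  1.39 -0.04  1.48 -1.69]
0.3 0.3 1 [0.582 0.026 0.233] [-0.02  0.57  1.39 -0.04  1.48  1.45]
0 0 0 [0.563 0.023 0.191] [-0.04  0.45  1.68 -0.    1.02 -1.72]
0 0 1 [0.563 0.023 0.191] [-0.04  0.45  1.68 -0.    1.02  1.42]
0 0.0 0 [0.563 0.023 0.191] [-0.04  0.45  1.68 -0.    1.02 -1.72]
0 0.0 1 [0.563 0.023 0.191] [-0.04  0.45  1.68 -0.    1.02  1.42]
0 0 0 [0.563 0.023 0.191] [-0.04  0.45  1.68 -0.    1.02 -1.72]
0 0 1 [0.563 0.023 0.191] [-0.04  0.45  1.68 -0.    1.02  1.42]
```

```bash
cat >> h.py <<'E'
def pose(th,s,t,gap,y=.075):
    n=np.array([np.sin(th),0,np.cos(th)]); al=np.array([-np.cos(th),0,np.sin(th)])
    tip=np.array([.14,y,.15])+al*s+n*(.019+gap)
    z=-np.array([np.sin(t),0,np.cos(t)]); yy=np.array([0,-1.,0]); M=np.stack([np.cross(yy,z),yy,z],1)
    return d2w(tip-z*r.finger_overhang), R.from_matrix(D@M).as_quat()
E
python3 - <<'E'
from h import *
print(r.current_contact_force(),r.current_torque())
r.set_gripper(0.0,30)
p=np.array(r.current_tool_pos());p[2]=.5;r.move_linear(p,vel=.4)
r.move_to(*pose(.76,.15,.55,.12))
P,q=pose(.76,.15,.55,.015);r.move_linear(P,q,vel=.1)
print(r.current_t(),r.current_contact_force())
for th in np.linspace(.7,.06,9):
    P,q=pose(th,.15,.72*th,0); r.move_linear(P,q,vel=.1)
    f=np.array(r.current_contact_force());print(round(th,2),r.current_t(),f.round(1))
    if np.linalg.norm(f)>30: break
else:
    for g in np.arange(.008,-.012,-.002):
        P,q=pose(0,.15,0,g); r.move_linear(P,q,vel=.05)
        f=np.array(r.current_contact_force());print(round(g,4),r.current_t(),f.round(1))
        if f[2]>14: break
    P,q=pose(0,.15,0,.1);r.move_linear(P,q,vel=.25)
    w=snap("side","d2"); s=snap("scene","s2")
    for f in("s2","d2"):
        im=ld(f);c=w2d(cloud(im)); m=(im["depth"]>0)&(c[...,2]>.14)&(c[...,2]<.25)&(c[...,0]>-.14)&(c[...,0]<.13)&(c[...,1]>-.03)&(c[...,1]<.18)
        q=c[m]; q=q[(q[:,1]<.01)|(q[:,1]>.14)]
        if len(q)>20: p=np.polyfit(q[:,0],q[:,2],1); print(f,len(q),p,np.median(q[:,2]))
E
```

```text
[ 0.28024331  1.00176306 -0.75229207] [ 0.03168354  0.02270546 -0.01007062]
5.5833 [0.11511017 0.15105481 0.52492862]
0.7 5.975 [-0.3  0.3  0.1]
0.62 6.25 [ 0.5  0.8 -0.4]
0.54 6.525 [ 0.5 -0.3 -0.6]
0.46 6.8 [ 0.4 -0.3 -0.2]
0.38 7.075 [ 1.1 -0.2  0.3]
0.3 7.35 [0.8 0.1 0.6]
0.22 7.625 [0.3 0.3 0.2]
0.14 7.9 [-0.8  0.1 -1.1]
0.06 8.175 [-0.9  0.1  0.3]
0.008 8.425 [0.1 0.6 0.2]
0.006 8.675 [ 0.1  0.4 -0.1]
0.004 8.925 [-0.1 -0.  -0.4]
0.002 9.175 [ 0.  -0.6 -0.5]
0.0 9.425 [-0.3  0.1  0. ]
-0.002 9.675 [-6.8 -0.9 15. ]
s2 1998 [-0.00025407  0.16784135] 0.16787035570771808
d2 1459 [0.0190424  0.16978612] 0.1702859957585685
```

Lid is flat at z≈0.168, which is shut. Next is the dial.

Run:
```python
from h import *
P,q=pose(0,.15,0,.1)
r.move_to(d2w([-.04,-.125,.36]),q)
w=snap("wrist","w3"); s=ld("s2")
print(r.current_t(),w["mount"].round(3).tolist(),r.current_q())
a=s["pixels"][75:265,180:335,::-1]; a=cv2.resize(a,(343,420),interpolation=cv2.INTER_CUBIC)
o=np.hstack([w["pixels"][:,:,::-1],a]);cv2.imwrite("pics/c3.png",cv2.resize(o,(800,372)))
```

```text
11.2417 [[0.0, -0.948, -0.319, 0.082], [1.0, 0.0, -0.0, -0.001], [0.001, -0.319, 0.948, -0.121], [0.0, 0.0, 0.0, 1.0]] [-3.88651734e-01  3.31005907e-01  1.41780497e+00  3.58749443e-04
  1.39437301e+00  1.06778444e+00]
```

View pics/c3.png

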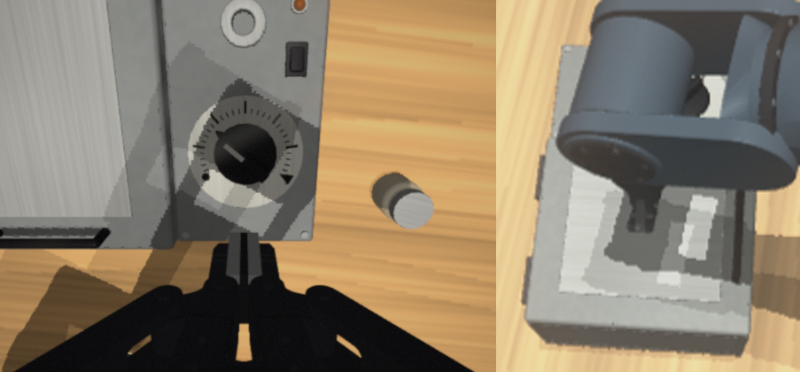

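The wrist view shows the dot at (206,177), the wedge at (288,180) and the knob at (245,155), with its white line pointing upper-left. The bearing is at (243,22). I'll make an orthographic deck crop and measure the marks in it.

```bash
cat >> h.py <<'E'
def ortho(im,z,name=None,ctr=(-.04,-.125),half=.07,n=560):
    # dryer-aligned top-down picture of the plane z: up = dryer +x, right = dryer -y
    g=(np.arange(n)+.5)/n*2*half-half
    Y,X=np.meshgrid(ctr[1]-g,ctr[0]-g); W=np.stack([X,Y,np.full_like(X,z)],-1)@D.T+C
    Mi=np.linalg.inv(im["wfc"]); c=W@Mi[:3,:3].T+Mi[:3,3]
    u=c[...,0]/c[...,2]*im["fx"]+im["cx"];v=c[...,1]/c[...,2]*im["fy"]+im["cy"]
    o=cv2.remap(im["pixels"],u.astype(np.float32),v.astype(np.float32),cv2.INTER_CUBIC)
    if name: cv2.imwrite("pics/"+name+".png",o[:,:,::-1])
    return o
E
python3 - <<'E'
from h import *
w=ld("w3"); o=np.hstack([ortho(w,.151),ortho(w,.18)]); 
cv2.imwrite("pics/o3.png",cv2.resize(o[:,:,::-1],(800,400),interpolation=cv2.INTER_AREA))
E
```

```text
(no output)
```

View pics/o3.png

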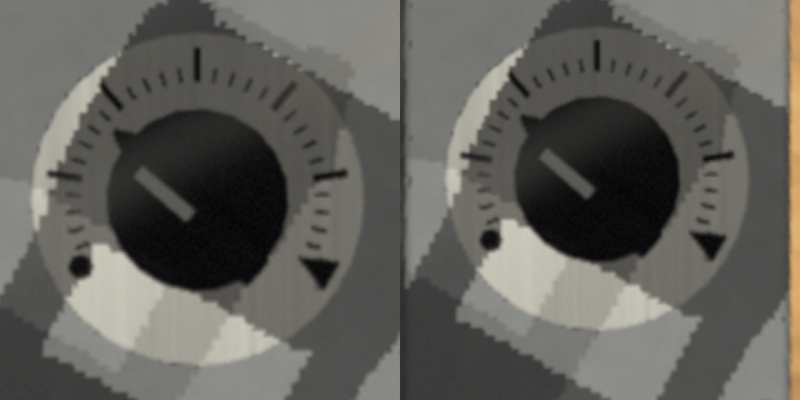

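Plate centre is within 1 mm of the expected position. The nose at (116,132) in the left ortho view gives a heading of +50.3°, or about 8.7 min. Winding takes about 180–200°, more than the wrist range allows from either grip, so I'll wind 100° first and then regrip half a turn back.

```bash
cat >> h.py <<'E'
AX=(-.04,-.1243)
def down(phi): # tool x heading phi (deg) in dryer frame, tool pointing down
    a=np.radians(phi)+YAW; x=np.array([np.cos(a),np.sin(a),0]); z=np.array([0,0,-1.]); return R.from_matrix(np.stack([x,np.cross(z,x),z],1)).as_quat()
def at(z): return d2w([*AX,z])
def meas(n=8,dt=.03):
    F=[];T=[];E=[]
    for _ in range(n): r.sleep(dt);F.append(r.current_contact_force());T.append(r.current_torque());E.append(r.current_effort()[5])
    return np.mean(F,0),np.mean(T,0),np.mean(E)
def turn(dq): q=np.array(r.current_q());q[5]+=np.radians(dq);r.set_joints(q)
E
python3 - <<'E'
from h import *
print(r.finger_overhang)
r.set_gripper(.45,40)
r.move_to(at(.26),down(50.3)); print("q",np.round(r.current_q(),2),r.current_t())
f,t,e=meas();print("free",f.round(2),t.round(3),e)
r.move_linear(at(.20),vel=.12)
for z in(.195,.19,.1865,.1835):
    r.move_linear(at(z),vel=.05); f=np.array(r.current_contact_force())
    if f[2]>5: print("touch",z,f);break
r.set_gripper(0,40);print("open",r.current_opening(),r.current_t(),r.current_tool_pos())
f,t,e=meas();print("grip",f.round(2),t.round(3),e)
if r.current_opening()>.08:
    for k in range(4):
        turn(5);f,t,e=meas();print(k,f.round(2),t.round(3),round(e,3),r.current_t(),round(r.current_q()[5],3))
E
```

```text
0.022
q [-0.39  0.4   1.55 -0.    1.18  0.19] 12.5417
free [ 0.25 -0.13 -0.1 ] [0.005 0.012 0.008] 0.008069880386756267
open 0.13001297305062512 14.8083 [ 0.55639266 -0.17839357  0.18380141]
grip [ 4.33 -3.09 -0.88] [-0.453 -0.66   0.081] 0.07616238232003525
0 [ 2.79 -1.65 -1.18] [-0.201 -0.325 -0.073] -0.035 15.5917 0.276
1 [ 2.92 -1.49 -1.55] [-0.213 -0.414 -0.058] -0.031 16.1083 0.362
2 [ 2.98 -2.07 -1.3 ] [-0.251 -0.435 -0.063] -0.029 16.625 0.448
3 [ 3.16 -2.72 -1.54] [-0.297 -0.487 -0.052] -0.028 17.1417 0.534
```

Run:
```python
from h import *
for k in range(3):
    turn(1);f,t,e=meas(4,.02);print(k,f.round(2),t.round(3),round(e,3),round(r.current_t(),2))
turn(39);turn(38);f,t,e=meas();print(f.round(2),t.round(3),round(e,3),r.current_t(),r.current_q()[5])
r.set_gripper(.45,40)
r.move_linear(at(.26),vel=.15)
f,t,e=meas();print("free",f.round(2),t.round(3),round(e,3))
r.move_to(at(.36),down(0))
w=snap("wrist","w4");print(r.current_t());o=np.hstack([ortho(w,.153),ortho(w,.18)]); 
cv2.imwrite("pics/o4.png",cv2.resize(o[:,:,::-1],(800,400),interpolation=cv2.INTER_AREA))
```

```text
0 [ 3.5  -2.73 -1.99] [-0.34  -0.496  0.05 ] 0.071 17.46
1 [ 3.23 -2.25 -2.29] [-0.279 -0.544  0.025] 0.055 17.77
2 [ 3.9  -2.68 -2.4 ] [-0.311 -0.484 -0.01 ] 0.056 18.09
[ 3.1  -4.17 -2.56] [-0.588 -0.543 -0.083] -0.068 19.725 1.9308149792635565
free [ 0.07  0.11 -0.35] [0.011 0.009 0.012] 0.0
21.9083
```

View pics/o4.png

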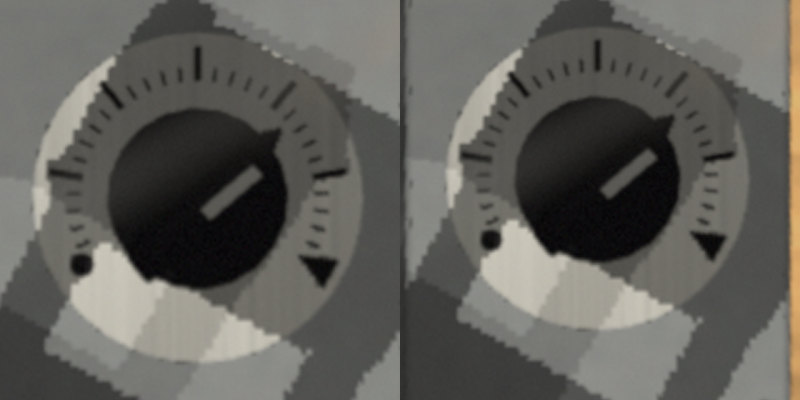

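The knob followed the 100° turn exactly: the nose at (280,130) reads about 21.3 min. I'll regrip half a turn back with a slightly corrected axis and take a torque baseline with 1° steps.

```bash
sed -i 's/^AX=.*/AX=(-.0395,-.125)/' h.py
cat >> h.py <<'E'
def step(d,n=5):
    turn(d); a=r.current_torque()[2]; e0=r.current_effort()[5]; f,t,e=meas(n,.02)
    return a,e0,t[2],e,f
E
python3 - <<'E'
from h import *
r.move_to(at(.26),down(130)); print("q",np.round(r.current_q(),2))
r.move_linear(at(.20),vel=.15)
for z in(.192,.1835):
    r.move_linear(at(z),vel=.06); f=np.array(r.current_contact_force())
    if f[2]>5: print("touch",z,f);break
r.set_gripper(0,40);f,t,e=meas();print("grip",r.current_opening(),f.round(2),t.round(3),r.current_t(),r.current_q()[5])
turn(60)
for k in range(14):
    a,e0,t,e,f=step(1);print(k,round(r.current_q()[5],4),np.round([a,e0,t,e],3),f.round(1),round(r.current_t(),2))
E
```

```text
q [-0.39  0.41  1.55 -0.    1.18 -1.2 ]
grip 0.1259422519920837 [-2.43 -1.16  4.3 ] [-0.177  0.405  0.126] 25.6083 -1.201631240317885
0 -0.1392 [0.023 0.162 0.103 0.114] [-1.8 -1.   2.9] 26.93
1 -0.1219 [0.098 0.16  0.071 0.099] [-1.6 -0.5  2.9] 27.26
2 -0.1046 [0.027 0.161 0.092 0.097] [-1.5 -0.7  2.9] 27.59
3 -0.0873 [0.124 0.16  0.054 0.096] [-1.9 -0.6  3.5] 27.93
4 -0.07 [0.055 0.161 0.052 0.097] [-1.5 -1.   2.8] 28.26
5 -0.0527 [0.018 0.162 0.052 0.098] [-1.6 -0.6  2.6] 28.59
6 -0.0354 [0.11  0.162 0.047 0.098] [-1.5 -0.7  2.3] 28.93
7 -0.0181 [0.045 0.162 0.067 0.098] [-1.4 -0.7  2.7] 29.26
8 -0.0008 [0.081 0.162 0.061 0.099] [-1.7 -0.7  2.7] 29.59
9 0.0165 [0.078 0.162 0.052 0.099] [-1.5 -0.5  3. ] 29.93
10 0.0338 [0.077 0.163 0.069 0.099] [-1.3 -0.5  3. ] 30.26
11 0.0511 [0.04  0.163 0.049 0.099] [-1.2 -0.1  2.8] 30.59
12 0.0684 [0.048 0.165 0.05  0.101] [-1.1 -0.6  3. ] 30.93
13 0.0857 [0.082 0.163 0.069 0.099] [-1.6 -0.   2.8] 31.26
```

Joint effort right after each step is a clean, steady signal: 0.162 N m while winding. I'll continue until it rises.

Run:
```python
from h import *
b=.163
for k in range(28):
    a,e0,t,e,f=step(1,2);d=e0-b
    if d>.01 or k%5==0: print(k,round(r.current_q()[5],4),np.round([a,e0,t,e],3),f.round(1),round(r.current_t(),2))
    if d>.09: break
```

```text
0 0.1031 [0.115 0.165 0.079 0.123] [-1.7 -0.2  2.7] 31.54
5 0.1896 [0.029 0.166 0.042 0.124] [-1.  -1.   3.3] 32.96
10 0.2761 [0.045 0.168 0.05  0.126] [-1.1  0.1  3.7] 34.38
12 0.3108 [0.075 0.179 0.091 0.137] [-1.  -0.1  3.1] 34.94
13 0.3281 [0.128 0.209 0.088 0.167] [-0.9 -0.2  3. ] 35.23
14 0.3453 [0.17  0.253 0.142 0.212] [-1.  -0.5  2.8] 35.51
```

Stop felt: a rise of about 0.085 N m, or about 3 N. I'll press half a degree more to be sure, then turn back to 20, release and look.

Run:
```python
from h import *
print([np.round(x,3) for x in step(.5,2)],r.current_q()[5])
turn(-60);turn(-30)
q=r.current_q();rem=np.degrees(-1.2016-np.radians(9.8)-q[5]);print(rem)
turn(rem+2);turn(-2);print(r.current_q()[5],np.round(meas()[2],3))
r.set_gripper(.45,40);r.move_linear(at(.26),vel=.15);r.move_to(d2w([-.04,-.125,.36]),down(0))
w=snap("wrist","w5");print(r.current_t())
# dryer-aligned measurement of the white line and marks
o=np.hstack([ortho(w,.153),ortho(w,.18)]);cv2.imwrite("pics/o5.png",cv2.resize(o[:,:,::-1],(800,400),interpolation=cv2.INTER_AREA))
def line(name):
    o=ortho(ld(name),.18,half=.03); g=o.astype(int).sum(2).astype(np.float32)
    yy,xx=np.mgrid[:560,:560]; rr=np.hypot(xx-280,yy-280)
    m=((g>190)&(rr<265)).astype(np.uint8); n,l,st,ce=cv2.connectedComponentsWithStats(m)
    for i in range(1,n):
        if st[i,4]>1500:
            p=np.argwhere(l==i)[:,::-1].astype(np.float32); v=cv2.fitLine(p,cv2.DIST_L2,0,.01,.01).ravel(); print(name,st[i],ce[i].round(),np.degrees(np.arctan2(v[0],-v[1])).round(2),cv2.minAreaRect(p)[1])
for n in("w3","w4","w5"): line(n)
```

```text
[np.float64(0.245), np.float64(0.293), np.float64(0.238), np.float64(0.273), array([-1.188, -0.475,  2.765])] 0.35394888953082354
-9.235648217257307
-1.3640583932900485 0.001
41.275
w3 [  83  113  176  159 8827] [170. 191.] 130.56 (208.93673706054688, 45.72294616699219)
w3 [   16   241   529   304 31339] [285. 460.] 85.52 (274.9721984863281, 529.845703125)
w4 [ 286  118  175  153 8305] [373. 194.] 49.91 (43.875, 205.28500366210938)
w4 [   16   241   529   304 30801] [301. 461.] 83.68 (274.480224609375, 529.85595703125)
w5 [ 279   92  157  174 8297] [358. 178.] 40.72 (43.00506591796875, 206.0975341796875)
w5 [   16   248   529   297 30184] [301. 461.] 84.6 (272.4170227050781, 529.8058471679688)
```

View pics/o5.png

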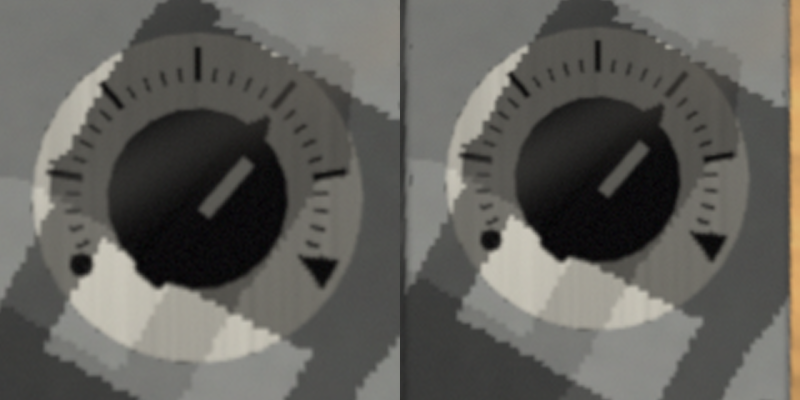

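The line is at 40.7° and the 20 mark at about 40.3°, with the nose at (268,120), so the pointer stands on 20 to within about 0.1 min. Last checks before handing in: compare bystanders across images and check the lid.

Run:
```python
from h import *
d=(np.abs(ld("w3")["pixels"].astype(int)-ld("w5")["pixels"]).max(2)>50).astype(np.uint8)
n,l,st,ce=cv2.connectedComponentsWithStats(d);print("wrist diff",[s.tolist() for s in st[1:] if s[4]>25])
b=snap("side","d6")
d=(np.abs(ld("d1")["pixels"].astype(int)-b["pixels"]).max(2)>50).astype(np.uint8)
n,l,st,ce=cv2.connectedComponentsWithStats(d);print("side diff",[s.tolist() for s in st[1:] if s[4]>40])
c=w2d(cloud(b));m=(b["depth"]>0)&(abs(c[...,2]-.17)<.03)&(abs(c[...,0])<.12)&(c[...,1]>.14)&(c[...,1]<.19);print("lid z",np.percentile(c[m][:,2],[5,50,95]))
print(r.current_t(),np.round(r.current_contact_force(),1)); r.hand_in()
```

```text
wrist diff [[365, 13, 6, 81, 121], [345, 48, 3, 38, 47], [353, 123, 10, 128, 202], [277, 160, 20, 22, 141], [255, 165, 20, 18, 108], [248, 195, 16, 14, 64], [294, 197, 10, 9, 30], [0, 263, 555, 157, 24877], [144, 378, 27, 24, 203], [380, 378, 36, 42, 584], [446, 389, 17, 20, 107], [93, 390, 12, 12, 52], [136, 407, 22, 13, 201]]
side diff [[302, 0, 119, 389, 17610], [469, 0, 91, 135, 5266], [293, 4, 13, 32, 281], [449, 26, 22, 69, 878], [418, 60, 12, 7, 66], [422, 92, 14, 9, 89], [405, 114, 9, 6, 45], [421, 117, 30, 97, 1555], [255, 124, 31, 22, 127], [199, 143, 107, 85, 4197], [294, 162, 17, 16, 119], [249, 162, 95, 70, 466], [392, 162, 10, 7, 52], [293, 188, 27, 23, 170], [289, 192, 18, 15, 52], [451, 194, 17, 10, 94], [505, 210, 30, 26, 209], [426, 213, 13, 8, 62], [424, 221, 15, 27, 259], [451, 237, 29, 35, 498], [477, 247, 66, 61, 1199], [360, 309, 12, 9, 53], [397, 337, 23, 23, 202], [482, 339, 8, 9, 42], [477, 348, 12, 13, 99], [420, 353, 15, 10, 76]]
lid z [0.16816876 0.17029901 0.17251826]
41.325 [-0.1 -0.2 -0.2]
the job is handed in; nothing more can be done
```

The lid is shut, the timer was wound to its stop and turned back to 20, and the job was handed in at 41.3 s of the 72 s allowed. No verdict is reported.

- **Lid:** I pushed it down with the closed fingertips along its arc until it resisted with about 15 N. It measures flat, with its face at 168–170 mm.
- **Winding:** The knob started at about 8.7 minutes. One grip could not cover the whole turn, so I wound it 100° and regripped half a turn back. I then wound on in 1° steps past the 30 mark. About 18–19° past the mark, the joint effort rose from 0.168 to about 0.27–0.29 N m, which I put at roughly 4 N on the stop pin, below the 8 N limit.
- **Setting:** I turned it back down and let go. The last wrist picture puts the pointer line at 40.7°, against 40° nominal for 20 minutes and about 40.3° read off the drawn mark. That is 20.05–20.1 minutes. I left this small error rather than risk regripping.
- **Other things:** Comparing pictures showed no change at the jar, bearing, wrench or spray can. The differences were at the knob, lid, arm and, I take it, shadows. The gripper was clear of everything, with contact force near 0.

The turning-moment reading was too noisy to judge the stop by, so I used the last joint's effort instead. The final turn-down also stopped about 0.7° short of the commanded angle, which matches the pointer reading.

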